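# Two crucibles for the duplicate ash test

## Task

For a duplicate ash test, put exactly two of the three equal medium-sized lidded porcelain crucibles into the steel tray, standing upright on its floor. Set them down gently, do not drop them, and leave the third one standing where it is.

Things in the scene. Friction and masses are not known exactly. Their poses are not given: they have to be found in the camera images.
- crucible_a: one of three equal white porcelain crucibles, lid fixed on: upright cylinder 42 mm in diameter, 44 mm high, with a lid knob 13 mm wide up to 54 mm; about 60 g; rigid, a 30 N grip is safe. Bench free to 60 mm round its centre. Origin: centre of the underside, z up. A smaller one (26 mm wide, 34 mm high) and a larger one (66 mm wide, 80 mm high) of the same shape nearby are not wanted
- crucible_b: one of three equal white porcelain crucibles, lid fixed on: upright cylinder 42 mm in diameter, 44 mm high, with a lid knob 13 mm wide up to 54 mm; about 60 g; rigid, a 30 N grip is safe. Bench free to 60 mm round its centre. Origin: centre of the underside, z up. A smaller one (26 mm wide, 34 mm high) and a larger one (66 mm wide, 80 mm high) of the same shape nearby are not wanted
- crucible_c: one of three equal white porcelain crucibles, lid fixed on: upright cylinder 42 mm in diameter, 44 mm high, with a lid knob 13 mm wide up to 54 mm; about 60 g; rigid, a 30 N grip is safe. Bench free to 60 mm round its centre. Origin: centre of the underside, z up. A smaller one (26 mm wide, 34 mm high) and a larger one (66 mm wide, 80 mm high) of the same shape nearby are not wanted
- tray: shallow open steel tray, does not shift, lies flat on the bench; outside 150 mm along its x, 200 mm along its y, 18 mm high, walls and floor 4 mm thick (floor top 4 mm above the bench). Empty at the start. Origin: centre of the underside; z up; turned up to 0.4 rad

How it is judged:
At the end, for the whole second after the job is handed in: Exactly two of the three crucibles stand on the tray's floor (centre within 56 mm of the tray's centre along its x and 81 mm along its y, underside less than 10 mm above the tray's underside), tilted less than 0.17 rad and at rest; the third is upright and within 30 mm of where it started (((x of crucible_b in the frame of tray between -0.056 and 0.056 m and y of crucible_b in the frame of tray between -0.081 and 0.081 m and z of crucible_b in the frame of tray between 0 and 0.01 m and angle between each of crucible_b, crucible_c, crucible_a's own z axis and vertical below 0.17 rad and linear speed of each of crucible_b, crucible_c below 0.02 m/s and x of crucible_c in the frame of tray between -0.056 and 0.056 m and y of crucible_c in the frame of tray between -0.081 and 0.081 m and z of crucible_c in the frame of tray between 0 and 0.01 m and distance of crucible_a from where it was at the start of the episode below 0.03 m) or (x of crucible_a in the frame of tray between -0.056 and 0.056 m and y of crucible_a in the frame of tray between -0.081 and 0.081 m and z of crucible_a in the frame of tray between 0 and 0.01 m and angle between each of crucible_a, crucible_c, crucible_b's own z axis and vertical below 0.17 rad and linear speed of each of crucible_a, crucible_c below 0.02 m/s and x of crucible_c in the frame of tray between -0.056 and 0.056 m and y of crucible_c in the frame of tray between -0.081 and 0.081 m and z of crucible_c in the frame of tray between 0 and 0.01 m and distance of crucible_b from where it was at the start of the episode below 0.03 m) or (x of crucible_a in the frame of tray between -0.056 and 0.056 m and y of crucible_a in the frame of tray between -0.081 and 0.081 m and z of crucible_a in the frame of tray between 0 and 0.01 m and angle between each of crucible_a, crucible_b, crucible_c's own z axis and vertical below 0.17 rad and linear speed of each of crucible_a, crucible_b below 0.02 m/s and x of crucible_b in the frame of tray between -0.056 and 0.056 m and y of crucible_b in the frame of tray between -0.081 and 0.081 m and z of crucible_b in the frame of tray between 0 and 0.01 m and distance of crucible_c from where it was at the start of the episode below 0.03 m))); the robot touches nothing.
It fails at once if a crucible is dropped: it moves faster than 0.75 m/s (a fall of about 30 mm) while the fingers do not hold it ((linear speed of crucible_a above 0.75 m/s and contact force between the fingers and crucible_a below 0.2 N) or (linear speed of crucible_b above 0.75 m/s and contact force between the fingers and crucible_b below 0.2 N) or (linear speed of crucible_c above 0.75 m/s and contact force between the fingers and crucible_c below 0.2 N)).
It also fails if it takes over 54 s, if anything falls off the work surface, if the arm or the gripper's body presses on something with over 40 N, if the wrist force passes 120 N, or if a joint passes its speed limit or range.

## Robot

A 6-joint arm with a two-finger parallel gripper is mounted at the origin on the work surface. World frame = base frame: x ahead of the robot, y to its left, z up, the work surface at z = 0. Lengths are in m, angles in rad, forces in N, time in s.
With the tool pointing down it reaches from about 0.375 to 0.9 m from the base axis. Payload 3.1 kg.
Tool frame: the origin (TCP) lies midway between the tips of the shut fingers; the grasp point (between the pads) lies robot.grip_depth behind it (robot.grip_depth is the distance from the TCP to the grasp point, in m); z points along the fingers, y is the line along which they close (so a half turn about z gives the same grasp; the last joint's range is limited). The gripper opens to 87 mm and grips with 3 to 60 N. Pads are 19 mm wide; open, the fingers measure 117 mm over their backs; the gripper's body (75 mm by 190 mm) begins 51 mm behind the grasp point.
Start: joints at [1.077, 0.527, 1.433, -0, 1.181, -0.178], TCP at [0.193, 0.594, 0.223] pointing down, gripper open.
Joint ranges: [-3.08, 3.08], [-0.75, 2.2], [0.22, 2.44], [-1.43, 4.57], [0, 2.65], [-2.85, 2.85]. Speed limits (rad/s): [2.79, 2.79, 3.14, 3.14, 3.14, 3.14].

## Interface

Orientations are given as a unit quaternion [x, y, z, w].
In Python, from rig import robot, optics, ticket, get_obs gives the robot as it stands (robot), with the cameras (optics), the job (ticket) and the readings as plain functions.
- The arm moves only by the tool jog_arm, called after ">>>" as a command line: name --argument value ..., lists and objects as JSON in quotes. Schema: {"type":"object","properties":{"segments":{"type":"object","properties":{"deltas":{"type":"array","items":{"type":"array","items":{"type":"number"},"minItems":4,"maxItems":4},"minItems":1,"maxItems":20}},"additionalProperties":false,"required":["deltas"]},"aperture":{"type":"number"},"force":{"type":"number"},"only":{"type":"string"},"quiet":{"type":"boolean"},"lines":{"type":"string"}},"required":["segments"],"additionalProperties":false}. segments is an object whose key "deltas" holds a list of rows, 1 to 20 of them, each of 4 numbers: dx, dy, dz in m, then a turn about the tool's z in rad; each row shifts and turns the commanded pose from where the row before left it, along the tool's axes as they then stand; what a row does not reach is not made up. A row lasts 1/12 s, in which the tool goes at most 0.0417 m and 0.125 rad, less where a joint would pass 70% of its speed; a pose out of reach is approached as far as the arm can. aperture is the finger opening in m, set as the call begins (left out keeps the last). The fingers move at their own pace and stop on an object; force is the grip in N (left out, the last holds). Time passes only in rows, so rows that do not move let the fingers close. The tool returns the time, the measured TCP pose, the force, the opening and the grip force at its end. only (a regular expression) keeps the lines of the reply that match it, lines (a string "A,B") keeps lines A to B, and quiet returns only ok. Input that does not fit is refused with a message, and nothing moves.
- get_obs(): the state, without advancing time (a new reading comes with each control period).
- optics.camera(name): name is "side" or "top" or "wrist"; returns a dict with "img" (480x640x3 uint8, red, green, blue), "fx", "fy", "cx", "cy" (pixels), "xyz" and "attitude" of the camera in the world. Camera axes: x right, y down, z forward; pixel columns grow to the right and rows downward; lengths in m; the calibration is good to about 2 mm. The wrist camera is an equidistant fisheye: a pixel r from the principal point sees the ray r / f radians off the axis. A picture is of the moment at which its call begins. There is no depth.
- ticket.hand_in(): hands the job in; it is judged then, once.
The state is a dict: "time": time; "q": joint angles; "joint_velocities": joint speeds; "joint_torque": joint torques, N m; "position": TCP position; "tool_rot": TCP orientation; "ft_force": force on the tool from outside, world axes, zero at the start; "moment": the same for the moment, N m; "grip_width": finger opening in m; "grip_force": force on a finger pad.
Only numpy, scipy, OpenCV 4.12 (cv2) and the standard library are available. Lean on these libraries where they do the work, as an engineer would, in place of code of your own. Each camera call takes 0.05 s, during which the arm holds its last target. There are 200 camera calls.

## Working session

There is one attempt and no reset: what is moved stays moved. The work goes in short steps, Python scripts to look and compute and a tool call to move; the robot and the scene stay as the last step left them, time stands still between calls to the robot, and variables do not carry over. Pictures are saved under pics/ and viewed, at most 10 in all, crops included, and the job is handed in when it is done.

```bash
ls; mkdir -p pics; python3 - <<'E'
from rig import robot, optics, ticket, get_obs
import cv2, numpy as np
for n in ("top","side"):
    c=optics.camera(n); cv2.imwrite(f"pics/{n}0.png",c["img"][:,:,::-1]); np.save(f"pics/{n}0.npy",c,allow_pickle=True)
    print(n,{k:c[k] for k in c if k!="img"})
print(robot.grip_depth, get_obs())
E
```

```text
pics
rig.py
top {'fx': 542.2684359446831, 'fy': 542.2684359446831, 'cx': 327.4854669334372, 'cy': 239.38045342382364, 'xyz': array([0.35606847, 0.02861405, 0.93073833]), 'attitude': array([-0.6732705 ,  0.73112352, -0.08196301,  0.07380579])}
side {'fx': 462.56974127260173, 'fy': 462.56974127260173, 'cx': 321.76858323170006, 'cy': 238.12916211895237, 'xyz': array([0.13030012, 0.53649539, 0.42609659]), 'attitude': array([-0.28457103,  0.8235221 , -0.46516142,  0.15638263])}
0.0187 {'time': 0.1, 'q': array([ 1.07749012e+00,  5.28409792e-01,  1.43377667e+00, -1.30920107e-05,
        1.18140992e+00, -1.78508233e-01]), 'joint_velocities': array([-0.00044904, -0.00397641, -0.00191746, -0.00213996,  0.00069248,
        0.00081028]), 'joint_torque': array([-1.04979943e-03, -4.40990746e+01, -1.77151197e+01,  6.34376099e-02,
        5.33880084e-02, -4.42127146e-05]), 'position': array([0.19317504, 0.59369681, 0.22164622]), 'tool_rot': array([ 1.56747340e-01,  9.87638227e-01, -9.47866855e-04, -3.24525067e-04]), 'ft_force': array([ 0.29019815, -0.72195684,  1.10211784]), 'moment': array([-0.04133407,  0.01002862,  0.00710427]), 'grip_force': 0.0, 'grip_width': 0.08694639921345303}
```

View pics/top0.png

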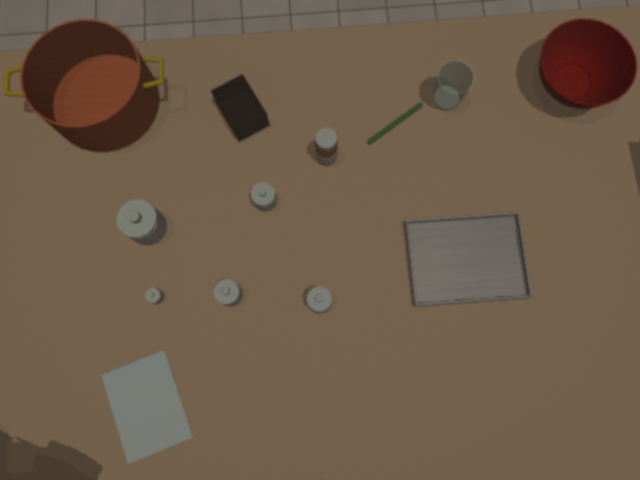

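View pics/side0.png

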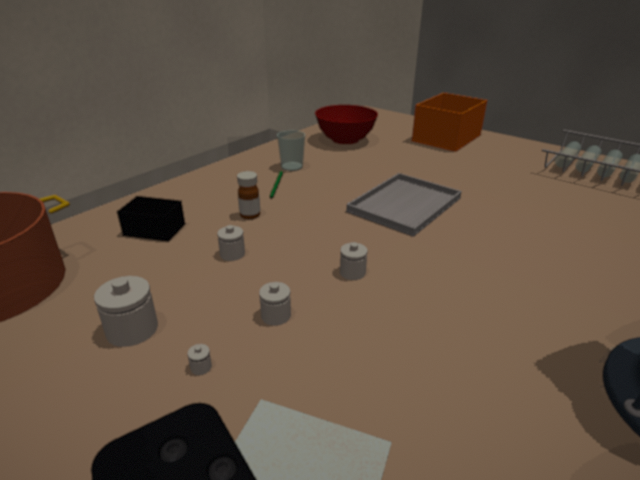

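The top view shows three mediums with knobs at about (262,192), (225,291) and (319,297). The large one is at (138,217), the small one at (153,296), and the tray corners are at (406,218), (517,215), (528,297) and (414,303). In the side view the same mediums are at (230,230), (274,288) and (353,247), and the tray is around (405,203).

```bash
cat > h.py <<'E'
import numpy as np, cv2
from scipy.spatial.transform import Rotation as R
def ray(c,u,v):
    d=R.from_quat(c["attitude"]).apply([(u-c["cx"])/c["fx"],(v-c["cy"])/c["fy"],1.]); return c["xyz"],d/np.linalg.norm(d)
def plane(c,u,v,z):
    o,d=ray(c,u,v); return o+d*(z-o[2])/d[2]
def tri(c1,p1,c2,p2):
    o1,d1=ray(c1,*p1);o2,d2=ray(c2,*p2)
    s=np.linalg.lstsq(np.c_[d1,-d2],o2-o1,rcond=None)[0]
    a,b=o1+s[0]*d1,o2+s[1]*d2; return (a+b)/2,np.linalg.norm(a-b)
E
python3 - <<'E'
import numpy as np,cv2
T=np.load("pics/top0.npy",allow_pickle=True).item();S=np.load("pics/side0.npy",allow_pickle=True).item()
t=T["img"][170:320,200:350][:,:,::-1]; s=S["img"][215:335,200:380][:,:,::-1]; y=T["img"][200:320,395:540][:,:,::-1]
e=lambda a,w,h:cv2.convertScaleAbs(cv2.resize(a,(w,h),interpolation=cv2.INTER_CUBIC),alpha=1.4)
cv2.imwrite("pics/crop.png",np.vstack([np.hstack([e(t,375,375),e(y,425,375)]),np.zeros((5,800,3),np.uint8),cv2.copyMakeBorder(e(s,330,220),0,0,0,470,0)]))
for n,I,seeds in (("top",T,[(262,195),(226,292),(319,299)]),("side",S,[(231,243),(274,304),(353,262)])):
    h=cv2.cvtColor(I["img"],cv2.COLOR_RGB2HSV); 
    m=((h[...,1]<70)&(h[...,2]>95)).astype(np.uint8)
    k,l,st,ce=cv2.connectedComponentsWithStats(m)
    for u,v in seeds: print(n,h[v,u],st[l[v,u]],ce[l[v,u]])
E
```

```text
top [24 27 96] [250 182  26  24 471] [262.38428875 193.17409766]
top [ 45  13 119] [213 278  26  27 537] [225.59217877 290.97020484]
top [ 42  10 122] [307 286  26  26 534] [319.22284644 298.23220974]
side [15 37 82] [     0      0    640    480 290142] [320.58745028 234.06925574]
side [14 38 74] [     0      0    640    480 290142] [320.58745028 234.06925574]
side [14 43 77] [     0      0    640    480 290142] [320.58745028 234.06925574]
```

View pics/crop.png

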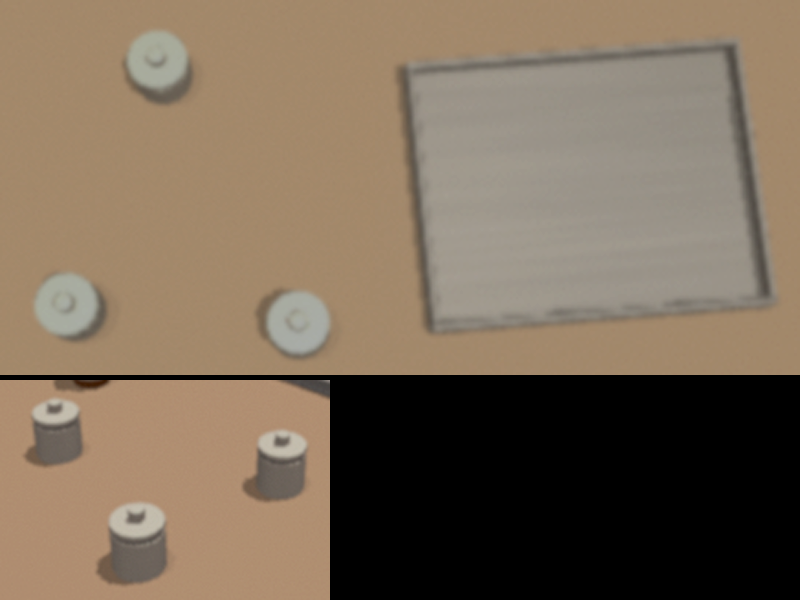

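```bash
python3 - <<'E'
import numpy as np
from h import *
T=np.load("pics/top0.npy",allow_pickle=True).item();S=np.load("pics/side0.npy",allow_pickle=True).item()
L=[((263.2,194.4),(230.5,233)),((225.9,292),(274.7,291.9)),((319.2,298.8),(353.8,250.5))]
K=[((262,192.8),(230,228.6)),((225.2,290.4),(274.2,286.5)),((318.8,298),(353.8,245.5))]
for l,k in zip(L,K):
    print("lid",*tri(T,l[0],S,l[1]),"knob",*tri(T,k[0],S,k[1]),"lid@44",plane(T,*l[0],.044)[:2], "r",np.hypot(*tri(T,l[0],S,l[1])[0][:2]))
tc=[(405.2,220.5),(518.5,214),(530.5,297),(414,305)]; 
P=[plane(T,*p,.018) for p in tc]; print(np.round(P,3),np.mean(P,0),[np.linalg.norm(P[i]-P[i-1]) for i in range(4)])
h=cv2.cvtColor(T["img"],cv2.COLOR_RGB2HSV); m=((h[...,1]<60)).astype(np.uint8); k,l,st,ce=cv2.connectedComponentsWithStats(m)
i=l[260,465]; print(st[i]); c=max(cv2.findContours((l==i).astype(np.uint8),0,2)[0],key=cv2.contourArea)
W=np.array([plane(T,*p[0],.018)[:2] for p in c]).astype(np.float32); print("tray rect",cv2.minAreaRect(W))
sp=[(400,177),(461,190),(412,230),(348,207)]; tp=[tc[0],tc[1],tc[2],tc[3]]
for s in range(4):
    r=[tri(T,tp[i],S,sp[(i+s)%4]) for i in range(4)]; print(s,[ (round(a[2],4),round(g,4)) for a,g in r])
E
```

```text
lid [0.64339849 0.11365763 0.04132257] 0.0015424295368318343 knob [0.6431892  0.11440059 0.05013576] 0.0006522504532531186 lid@44 [0.64190051 0.1129044 ] r 0.6533602976208586
lid [0.4806635  0.18392533 0.04207422] 0.000968836887883609 knob [0.48198873 0.18335339 0.05022996] 0.00038142692577431694 lid@44 [0.47999371 0.18329782] r 0.5146512655754878
lid [0.45681581 0.03186185 0.04121309] 0.00046488356561400553 knob [0.45705691 0.03233877 0.05045204] 0.000319895578752656 lid@44 [0.45629638 0.03173897] r 0.4579256092776039
[[ 0.583 -0.128  0.018]
 [ 0.578 -0.326  0.018]
 [ 0.433 -0.324  0.018]
 [ 0.436 -0.126  0.018]] [ 0.50740951 -0.22603527  0.018     ] [np.float64(0.1470061863959012), np.float64(0.1985084684099895), np.float64(0.14526855011445383), np.float64(0.19748517511063704)]
[  405   212   127    94 10187]
tray rect ((0.5082272887229919, -0.2262897789478302), (0.20220820605754852, 0.1508869230747223), 89.4405288696289)
0 [(np.float64(0.1025), np.float64(0.085)), (np.float64(0.0088), np.float64(0.1371)), (np.float64(-0.104), np.float64(0.0992)), (np.float64(0.0611), np.float64(0.1168))]
1 [(np.float64(0.1184), np.float64(0.1893)), (np.float64(-0.1678), np.float64(0.0527)), (np.float64(0.0038), np.float64(0.2343)), (np.float64(0.1211), np.float64(0.033))]
2 [(np.float64(-0.0053), np.float64(0.1344)), (np.float64(-0.0976), np.float64(0.1137)), (np.float64(0.0553), np.float64(0.1227)), (np.float64(0.1116), np.float64(0.0656))]
3 [(np.float64(0.0105), np.float64(0.0038)), (np.float64(0.0055), np.float64(0.0019)), (np.float64(0.0202), np.float64(0.0001)), (np.float64(0.0126), np.float64(0.0025))]
```

>>> jog_arm --segments '{"deltas": [[0, 0, 0, 0.114], [0, 0, 0, 0.114], [0, 0, 0, 0.114], [0, 0, 0, 0.114], [0, 0, 0, 0.114], [0, 0, 0, 0.114], [0, 0, 0, 0.114], [0, 0, 0, 0.114], [0, 0, 0, 0.114], [0, 0, 0, 0.114], [0, 0, 0, 0.114]]}' --aperture 0.075 --force 15

```text
time: 1.02
position: [0.1932, 0.5939, 0.2219]
tool_rot: [0.708, 0.706, -0.001, 0.0]
ft_force: [0.2, -0.2, -1.0]
grip_width: 0.075
grip_force: 0.0
```

>>> jog_arm --segments '{"deltas": [[-0.025, 0.018, 0, 0], [-0.025, 0.018, 0, 0], [-0.025, 0.018, 0, 0], [-0.025, 0.018, 0, 0], [-0.025, 0.018, 0, 0], [-0.025, 0.018, 0, 0], [-0.025, 0.018, 0, 0], [-0.025, 0.018, 0, 0], [-0.025, 0.018, 0, 0], [-0.025, 0.018, 0, 0], [-0.025, 0.018, 0, 0], [-0.025, 0.018, 0, 0], [-0.025, 0.018, 0, 0], [-0.025, 0.018, 0, 0], [-0.025, 0.018, 0, 0], [-0.025, 0.018, 0, 0], [0, 0, 0, 0], [0, 0, 0, 0]]}'

```text
time: 2.52
position: [0.4829, 0.1936, 0.2222]
tool_rot: [0.708, 0.707, -0.0, -0.0]
ft_force: [-0.2, 0.2, -1.0]
grip_width: 0.0749
grip_force: 0.0
```

```bash
python3 - <<'E'
from rig import robot, optics, ticket, get_obs
from h import *
c=optics.camera("wrist"); cv2.imwrite("pics/w1.png",c["img"][:,:,::-1]); np.save("pics/w1.npy",c,allow_pickle=True)
print({k:c[k] for k in c if k!="img"})
for p in ([.481,.1836,.051],[.457,.032,.051],[.643,.114,.051]):
    d=R.from_quat(c["attitude"]).inv().apply(np.array(p)-c["xyz"]); th=np.arctan2(np.hypot(d[0],d[1]),d[2]); s=th*c["fx"]/np.hypot(d[0],d[1]); print(c["cx"]+s*d[0],c["cy"]+s*d[1])
E
```

```text
{'fx': 371.64829954431775, 'fy': 371.64829954431775, 'cx': 327.64117538849985, 'cy': 246.70772253536614, 'xyz': array([0.48332993, 0.26112473, 0.3843171 ]), 'attitude': array([ 9.92026721e-01, -2.68072681e-04, -2.73802972e-04,  1.26027129e-01])}
325.3334326419872 237.7137322059317
303.2615065593478 376.4217362890901
482.0449344670981 303.70564215978453
```

View pics/w1.png

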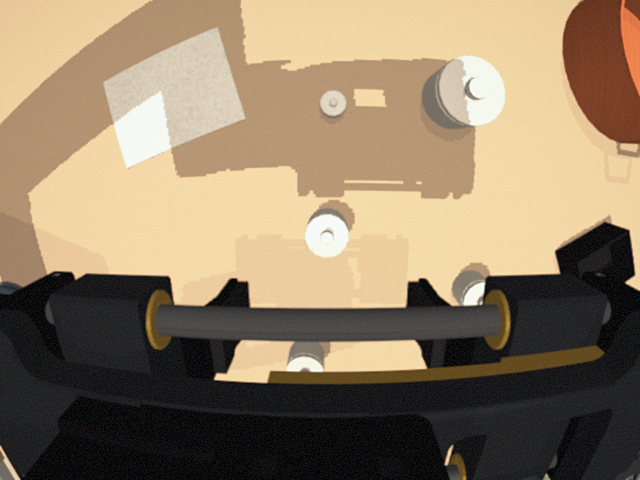

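The wrist view shows B's knob at (326.5,237), against a predicted (325.3,237.7), so the estimate is good to about 1 mm. I'm going down to grip it.

>>> jog_arm --segments '{"deltas": [[-0.005, -0.001, 0.02, 0], [-0.005, 0, 0.02, 0], [0, 0, 0.02, 0], [0, 0, 0.02, 0], [0, 0, 0.02, 0], [0, 0, 0.02, 0], [0, 0, 0.02, 0], [0, 0, 0.02, 0], [0, 0, 0.02, 0], [0, 0, 0.02, 0], [0, 0, 0.007, 0], [0, 0, 0.007, 0], [0, 0, 0, 0], [0, 0, 0, 0]]}'

```text
time: 3.73
position: [0.4813, 0.1854, 0.0089]
tool_rot: [0.706, 0.708, 0.0, 0.0]
ft_force: [0.4, -0.9, -0.2]
grip_width: 0.0749
grip_force: 0.0
```

>>> jog_arm --segments '{"deltas": [[0, 0, 0, 0], [0, 0, 0, 0], [0, 0, 0, 0], [0, 0, 0, 0], [0, 0, 0, 0], [0, 0, 0, 0], [0, 0, 0, 0], [0, 0, 0, 0]]}' --aperture 0.03 --force 15

```text
time: 4.4
position: [0.4814, 0.1848, 0.0088]
tool_rot: [0.706, 0.708, 0.0, 0.0]
ft_force: [-0.2, 0.3, 3.4]
grip_width: 0.0418
grip_force: 15.0
```

>>> jog_arm --segments '{"deltas": [[0, 0, -0.01, 0], [0, 0, -0.02, 0], [0, 0, -0.02, 0], [0, 0, -0.02, 0], [0, 0, -0.02, 0], [0, 0, -0.01, 0], [0, 0, 0, 0]]}'

```text
time: 4.98
position: [0.4828, 0.1852, 0.1109]
tool_rot: [0.706, 0.708, 0.002, 0.001]
ft_force: [0.3, 0.8, -0.4]
grip_width: 0.0418
grip_force: 15.0
```

>>> jog_arm --segments '{"deltas": [[-0.012, 0.0015, 0, 0], [-0.025, 0.0015, 0, 0], [-0.025, 0.0015, 0, 0], [-0.025, 0.0015, 0, 0], [-0.025, 0.0015, 0, 0], [-0.025, 0.0015, 0, 0], [-0.025, 0.0015, 0, 0], [-0.025, 0.0015, 0, 0], [-0.025, 0.0015, 0, 0], [-0.025, 0.0015, 0, 0], [-0.025, 0.0015, 0, 0], [-0.025, 0.0015, 0, 0], [-0.025, 0.0015, 0, 0], [-0.025, 0.0015, 0, 0], [-0.025, 0.0015, 0, 0], [-0.025, 0.0015, 0, 0], [-0.025, 0.0015, 0, 0], [-0.025, 0.0015, 0, 0], [-0.024, 0, 0, 0], [0, 0, 0, 0]]}'

```text
time: 6.65
position: [0.509, -0.2818, 0.107]
tool_rot: [0.708, 0.706, -0.001, 0.001]
ft_force: [0.7, -0.6, -0.8]
grip_width: 0.0415
grip_force: 15.0
```

>>> jog_arm --segments '{"deltas": [[0.005, 0, 0.015, 0], [0, 0, 0.02, 0], [0, 0, 0.02, 0], [0, 0, 0.02, 0], [0, 0, 0.007, 0], [0, 0, 0.004, 0], [0, 0, 0.003, 0], [0, 0, 0, 0], [0, 0, 0, 0], [0, 0, 0, 0]]}'

```text
time: 7.48
position: [0.5098, -0.2715, 0.0205]
tool_rot: [0.706, 0.708, 0.0, 0.001]
ft_force: [-0.5, 0.5, -0.2]
grip_width: 0.0412
grip_force: 15.0
```

>>> jog_arm --segments '{"deltas": [[0, 0, 0.001, 0], [0, 0, 0.001, 0], [0, 0, 0.001, 0], [0, 0, 0, 0], [0, 0, 0, 0]]}'

```text
time: 7.9
position: [0.5092, -0.271, 0.0166]
tool_rot: [0.706, 0.708, -0.0, -0.0]
ft_force: [-0.4, -0.3, -0.1]
grip_width: 0.0414
grip_force: 15.0
```

>>> jog_arm --segments '{"deltas": [[0, 0, 0.001, 0], [0, 0, 0.001, 0], [0, 0, 0.001, 0], [0, 0, 0, 0], [0, 0, 0, 0]]}'

```text
time: 8.32
position: [0.5091, -0.271, 0.0134]
tool_rot: [0.706, 0.708, -0.0, -0.0]
ft_force: [-0.0, -0.7, -0.9]
grip_width: 0.0417
grip_force: 15.0
```

>>> jog_arm --segments '{"deltas": [[0, 0, 0.001, 0], [0, 0, 0, 0], [0, 0, 0, 0]]}'

```text
time: 8.57
position: [0.5093, -0.2712, 0.0128]
tool_rot: [0.706, 0.708, 0.0, 0.0]
ft_force: [0.1, 0.1, 1.6]
grip_width: 0.0414
grip_force: 15.0
```

>>> jog_arm --segments '{"deltas": [[0, 0, 0.0005, 0], [0, 0, 0, 0], [0, 0, 0, 0]]}'

```text
time: 8.82
position: [0.5093, -0.2712, 0.0127]
tool_rot: [0.706, 0.708, 0.0, 0.0]
ft_force: [-1.4, 0.3, 4.4]
grip_width: 0.0414
grip_force: 15.0
```

>>> jog_arm --segments '{"deltas": [[0, 0, 0, 0], [0, 0, 0, 0], [0, 0, 0, 0], [0, 0, 0, 0], [0, 0, 0, 0]]}' --aperture 0.07

```text
time: 9.23
position: [0.5091, -0.2711, 0.0119]
tool_rot: [0.706, 0.708, -0.0, -0.0]
ft_force: [-0.5, 0.2, -0.6]
grip_width: 0.0655
grip_force: 0.0
```

>>> jog_arm --segments '{"deltas": [[0, 0, -0.01, 0], [0, 0, -0.02, 0], [0, 0, -0.02, 0], [0, 0, -0.02, 0], [0, 0, -0.02, 0], [0, 0, -0.02, 0], [0, 0, 0, 0]]}'

```text
time: 9.82
position: [0.5115, -0.2728, 0.1266]
tool_rot: [0.706, 0.708, 0.0, 0.004]
ft_force: [0.2, 0.3, -0.8]
grip_width: 0.0701
grip_force: 0.0
```

>>> jog_arm --segments '{"deltas": [[0.022, -0.004, 0, 0], [0.022, -0.004, 0, 0], [0.022, -0.004, 0, 0], [0.022, -0.004, 0, 0], [0.022, -0.004, 0, 0], [0.022, -0.004, 0, 0], [0.022, -0.004, 0, 0], [0.022, -0.004, 0, 0], [0.022, -0.004, 0, 0], [0.022, -0.004, 0, 0], [0.022, -0.004, 0, 0], [0.022, -0.004, 0, 0], [0.022, -0.004, 0, 0], [0.017, 0, 0, 0], [0, 0, 0, 0], [0, 0, 0, 0]]}'

```text
time: 11.15
position: [0.4564, 0.0324, 0.122]
tool_rot: [0.706, 0.709, -0.0, 0.0]
ft_force: [0.9, -0.8, -0.8]
grip_width: 0.0698
grip_force: 0.0
```

```bash
python3 - <<'E'
from rig import robot, optics, ticket, get_obs
from h import *
c=optics.camera("side"); cv2.imwrite("pics/s2.png",c["img"][:,:,::-1])
E
```

```text
(no output)
```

View pics/s2.png

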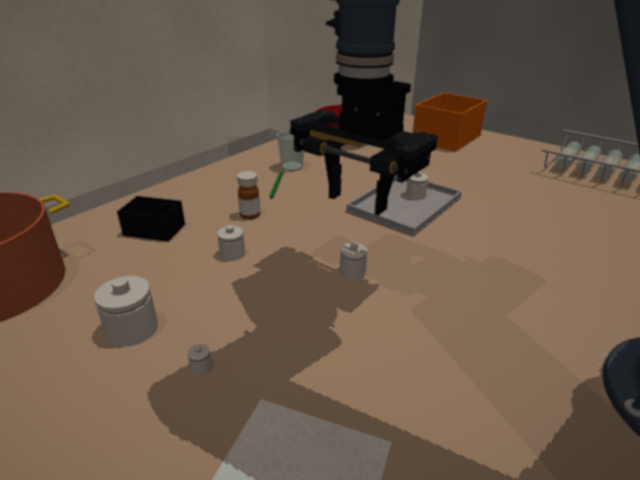

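The first crucible stands in the tray at about (417,186). C is untouched at (353,260), below the open fingers. TCP xy is on target, so I'm going down 0.113 m.

>>> jog_arm --segments '{"deltas": [[0, 0, 0.015, 0], [0, 0, 0.02, 0], [0, 0, 0.02, 0], [0, 0, 0.02, 0], [0, 0, 0.02, 0], [0, 0, 0.01, 0], [0, 0, 0.008, 0], [0, 0, 0, 0], [0, 0, 0, 0]]}' --aperture 0.075

```text
time: 11.95
position: [0.4568, 0.0313, 0.0091]
tool_rot: [0.707, 0.708, -0.0, 0.0]
ft_force: [-0.9, -0.5, -0.7]
grip_width: 0.0749
grip_force: 0.0
```

>>> jog_arm --segments '{"deltas": [[0, 0, 0, 0], [0, 0, 0, 0], [0, 0, 0, 0], [0, 0, 0, 0], [0, 0, 0, 0], [0, 0, 0, 0], [0, 0, 0, 0], [0, 0, 0, 0]]}' --aperture 0.03 --force 15

```text
time: 12.62
position: [0.4567, 0.0318, 0.0093]
tool_rot: [0.706, 0.708, 0.0, 0.0]
ft_force: [-0.7, 1.0, 3.4]
grip_width: 0.0414
grip_force: 15.0
```

>>> jog_arm --segments '{"deltas": [[0, 0, -0.01, 0], [0, 0, -0.02, 0], [0, 0, -0.02, 0], [0, 0, -0.02, 0], [0, 0, -0.01, 0], [0, 0, 0, 0]]}'

```text
time: 13.12
position: [0.4579, 0.0317, 0.0914]
tool_rot: [0.706, 0.708, 0.001, 0.002]
ft_force: [0.4, 0.0, -1.4]
grip_width: 0.0415
grip_force: 15.0
```

>>> jog_arm --segments '{"deltas": [[-0.013, 0.003, 0, 0], [-0.02, 0.005, 0, 0], [-0.02, 0.005, 0, 0], [-0.02, 0.005, 0, 0], [-0.02, 0.005, 0, 0], [-0.02, 0.005, 0, 0], [-0.02, 0.005, 0, 0], [-0.02, 0.005, 0, 0], [-0.02, 0.005, 0, 0], [-0.02, 0.005, 0, 0], [-0.015, 0.003, 0, 0], [0, 0, 0, 0], [0, 0, 0, 0]]}'

```text
time: 14.2
position: [0.5075, -0.1762, 0.0885]
tool_rot: [0.707, 0.707, -0.0, -0.001]
ft_force: [0.3, -0.4, -0.2]
grip_width: 0.0414
grip_force: 15.0
```

>>> jog_arm --segments '{"deltas": [[0, 0, 0.01, 0], [0, 0, 0.02, 0], [0, 0, 0.02, 0], [0, 0, 0.01, 0], [0, 0, 0.006, 0], [0, 0, 0.003, 0], [0, 0, 0, 0], [0, 0, 0, 0], [0, 0, 0, 0]]}'

```text
time: 14.95
position: [0.5086, -0.1763, 0.0208]
tool_rot: [0.706, 0.708, 0.0, 0.001]
ft_force: [0.1, 0.2, -0.6]
grip_width: 0.0417
grip_force: 15.0
```

>>> jog_arm --segments '{"deltas": [[0, 0, 0.002, 0], [0, 0, 0.002, 0], [0, 0, 0.001, 0], [0, 0, 0.001, 0], [0, 0, 0, 0], [0, 0, 0, 0]]}'

```text
time: 15.45
position: [0.508, -0.1761, 0.014]
tool_rot: [0.706, 0.708, -0.0, -0.0]
ft_force: [-0.2, -0.1, -1.3]
grip_width: 0.0414
grip_force: 15.0
```

>>> jog_arm --segments '{"deltas": [[0, 0, 0.001, 0], [0, 0, 0, 0], [0, 0, 0, 0]]}'

```text
time: 15.7
position: [0.5081, -0.1762, 0.0133]
tool_rot: [0.706, 0.708, 0.0, 0.0]
ft_force: [-0.4, 0.3, 2.8]
grip_width: 0.0418
grip_force: 15.0
```

Contact. I'm releasing, raising the arm and moving clear.

>>> jog_arm --segments '{"deltas": [[0, 0, 0.0003, 0], [0, 0, 0, 0], [0, 0, 0, 0]]}'

```text
time: 15.95
position: [0.5081, -0.1762, 0.0133]
tool_rot: [0.706, 0.708, 0.0, 0.0]
ft_force: [-1.2, 0.1, 4.9]
grip_width: 0.0416
grip_force: 15.0
```

>>> jog_arm --segments '{"deltas": [[0, 0, 0, 0], [0, 0, 0, 0], [0, 0, 0, 0], [0, 0, 0, 0], [0, 0, 0, 0]]}' --aperture 0.07

```text
time: 16.37
position: [0.5079, -0.176, 0.0125]
tool_rot: [0.706, 0.708, -0.0, -0.0]
ft_force: [-0.6, -0.2, 0.4]
grip_width: 0.0656
grip_force: 0.0
```

>>> jog_arm --segments '{"deltas": [[0, 0, -0.01, 0], [0, 0, -0.02, 0], [0, 0, -0.02, 0], [0, 0, -0.02, 0], [0, 0, -0.02, 0], [0, 0, -0.02, 0], [0, 0, -0.02, 0], [0, 0, -0.02, 0], [0, 0, 0, 0]]}'

```text
time: 17.12
position: [0.5103, -0.1772, 0.1671]
tool_rot: [0.706, 0.708, 0.001, 0.004]
ft_force: [0.9, -1.3, -0.5]
grip_width: 0.0703
grip_force: 0.0
```

>>> jog_arm --segments '{"deltas": [[0.02, 0, 0, 0], [0.025, 0, 0, 0], [0.025, 0, 0, 0], [0.025, 0, 0, 0], [0.025, 0, 0, 0], [0.025, 0, 0, 0], [0.025, 0, 0, 0], [0.025, 0, 0, 0], [0.025, 0, 0, 0], [0.025, 0, 0, 0], [0.025, 0, 0, 0], [0.025, 0, 0, 0], [0.025, 0, 0, 0], [0.025, 0, 0, 0], [0.025, 0, 0, 0], [0.025, 0, 0, 0], [0.02, 0, 0, 0], [0, 0, 0, 0], [0, 0, 0, 0]]}'

```text
time: 18.7
position: [0.5065, 0.2395, 0.1623]
tool_rot: [0.706, 0.709, -0.001, -0.0]
ft_force: [0.1, -0.4, -0.3]
grip_width: 0.0699
grip_force: 0.0
```

```bash
python3 - <<'E'
from rig import robot, optics, ticket, get_obs
from h import *
i=[]
for n in ("top","side"):
    c=optics.camera(n); np.save(f"pics/{n}3.npy",c,allow_pickle=True); i.append(c["img"][:,:,::-1])
cv2.imwrite("pics/f.png",np.hstack([cv2.resize(i[0][130:370,180:560],(475,300)),cv2.resize(i[1][130:370,180:500],(325,300))]))
E
```

```text
(no output)
```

View pics/f.png

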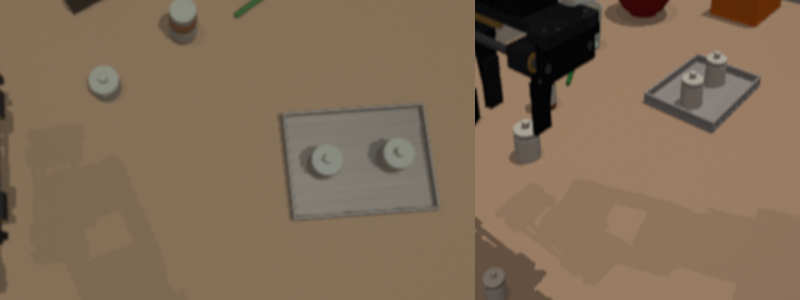

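The picture shows both crucibles upright in the tray, at (326,160) and (398,153) in the crop. The third stands where it was, at (103,82), and the arm is clear.

```bash
python3 -c "
from rig import robot, optics, ticket, get_obs
print(ticket.hand_in())"
```

```text
the job is handed in; nothing more can be done
None
```

Two medium crucibles stand upright on the tray floor, both set down gently, the third is still where it started, and the job was handed in at about 19 s; no verdict came back.

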